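# Seat the colour filter and slide it into the beam to the click

## Task

On the optical bench, push the orange-topped filter frame down until it is fully home in its bay while the filter slide is still pulled out. Then take the slide by its black knob, push it along its rail into the beam until you feel the first click, where the filter stands squarely between lamp and camera, and do not run on past it. Finish with the knob still gripped and the slide held still in that click for the exposure, and leave the other things lying about where they are.

Things in the scene. Friction and masses are not known exactly. Their poses are not given: they have to be found in the camera images.
- bench: optical bench, fixed, at another place and yaw each time: aluminium breadboard 300 (x) x 400 (y) mm, top face 20 mm above the table. Origin on the table under the point where the beam crosses the filter slide's path. The beam runs along the bench's x axis, the slide's rail along its y axis (centred on bench x = 0)
- beam (a point): point where the beam crosses the slide's path, 71 mm above the table over the bench's origin. Black finned LED lamp from 34 to 150 mm on its bench -x side, up to 99 mm above the table; grey camera from 32 to 129 mm on its +x side, up to 94 mm high; both within 30 mm of bench y = 0
- slide (a joint): travel of the grey filter slide on its rail, m: 0 = pulled fully out (towards bench +y), 0.110 = fully in (towards bench -y). Starts between 0 and 0.022. First click at 0.050 (leading bay, with the filter, in the beam), second at 0.100 (empty bay). About 2 N of drag between clicks
- plunger (a point): centre of the sprung steel ball in a small housing beside the rail (bench +x side, y +0.034), 42 mm above the table; it rides on the slide's side and drops into a notch 8 mm wide at each click. Within 3 mm of the notch centre it draws the slide in; then it takes about 5 to 8 N at the knob to push the slide out of the notch either way
- filter_top (a point): centre of the top of the filter frame's flat orange flange, 18 (x) x 48 (y) x 4 mm; frame of amber glass upright in the slide's leading bay. 98 mm above the table when fully home (flange resting on the slide's uprights), up to 104 mm when proud. At bench (0, +0.050) when slide = 0; moves with the slide
- filter (a joint): how far the filter frame is pushed down, m: starts between 0 and 0.0015 (about 6 mm proud, gap under the flange), 0.006 = fully home. Spring clips resist with about 7 N all the way; it stays where it is left
- knob_grip (a point): black knurled knob on the slide: vertical cylinder, 20 mm diameter, 66 to 98 mm above the table, over a flat tongue 48 mm above the table. This point: its centre, 83 mm up, to be gripped from above. Rigid with the slide, 127 mm to bench +y of the filter's centre; the slide's nearest upright begins 36 mm from it on the bench -y side. Its bench +x and -x sides are free for 60 mm
- lens_cap_center (a point): bystander: loose black lens cap, 42 mm diameter, 11 mm high, lying on the breadboard in its corner at bench -x, -y; centre
- hex_key: bystander: loose L-shaped steel hex key, 100 x 30 mm, 5 mm thick, lying on the breadboard beside the camera, long arm along the bench's y axis; origin under the middle of the long arm
- filter_case: bystander: loose black case for filters, 85 x 120 x 34 mm, on the table beside the bench; origin under its centre
- wipe_jar: bystander: loose white jar with blue cap, 68 mm diameter, 85 mm high, on the table beside the bench; origin under its centre

How it is judged:
On the way, in this order (a step that is already met when the one before it is completed fails the run):
1. filter frame fully home while the slide is still pulled out (value of joint filter above 0.005 m and value of joint slide below 0.036 m), for 0.2 s.
2. slide at the first click with the fingers on the knob (value of joint slide between 0.048 and 0.052 m and contact force between the fingers and knob above 3 N), for 0.3 s.
At the end, for the whole second after the job is handed in: The filter frame is home to within 1 mm, the slide stands still within 2 mm of the first notch (0.050) and the fingers still grip the knob with more than 3 N (all of step 2 and velocity of joint slide between -0.004 and 0.004 m/s and value of joint filter above 0.005 m); the arm keeps its last pose, push and grip.
It fails at once if the slide is pushed on past the first click (more than 8 mm beyond the notch) (value of joint slide above 0.058 m).
It fails at once if the lens cap is moved (distance of lens_cap_center from where it was at the start of the episode above 0.02 m).
It fails at once if the hex key is moved (distance of hex_key from where it was at the start of the episode above 0.02 m).
It fails at once if the filter case is moved (distance of filter_case from where it was at the start of the episode above 0.02 m).
It fails at once if the jar is moved (distance of wipe_jar from where it was at the start of the episode above 0.02 m).
It also fails if it takes over 59 s, if anything falls off the work surface, if the arm or the gripper's body presses on something with over 40 N, if the wrist force passes 120 N, or if a joint passes its speed limit or range.

## Robot

A 7-joint arm with a two-finger parallel gripper is mounted at the origin on the work surface. World frame = base frame: x ahead of the robot, y to its left, z up, the work surface at z = 0. Lengths are in m, angles in rad, forces in N, time in s.
With the tool pointing down it reaches from about 0.4 to 0.85 m from the base axis. Payload 10.4 kg.
Tool frame: the origin (TCP) lies at the very end of the fingers, on their centre line; the grasp point (between the pads) lies 19 mm behind it; z points along the fingers, y is the direction in which the jaws open and shut (so a half turn about z gives the same grasp; the last joint's range is limited). The gripper opens to 85 mm and grips with 20 to 120 N. Pads are 22 mm wide; open, the fingers measure 114 mm over their backs; the gripper's body (76 mm by 85 mm) begins 54 mm behind the grasp point. The pads swing forward as they close: fully open they stand 13 mm farther back than shut.
Start: joints at [1.285, 0.332, -0.065, 1.46, 0.022, 1.35, -0.088], TCP at [0.162, -0.604, 0.231] pointing down, gripper open.
Joint ranges: [-2.6, 2.6], [-0.5, 2.12], [-1.47, 1.34], [0.16, 2.42], [-1.27, 4.41], [0.06, 2.06], [-2.6, 2.6]. Speed limits (rad/s): [2.22, 2.22, 2.79, 2.79, 3.14, 3.14, 3.14].

## Interface

Orientations are given as a unit quaternion [x, y, z, w].
In Python, from workcell import manip gives the robot as it stands.
- The arm moves only by the tool arm_command, never from a script. Its arguments are lists of equal length, an entry for each row: "slide": the shift along the tool's x, y, z in mm, a list of three; "turn": the turn about the tool's z in degrees; "grip": the closure, from 0 (fully open) to 1 (shut). In form: {"slide": [[tx, ty, tz], ...], "turn": [turn, ...], "grip": [grip, ...]}. A call has 1 to 10 rows; each row shifts and turns the commanded pose from where the row before left it, along the tool's axes as they then stand; what a row does not reach is not made up. A row lasts 1/12 s, in which the tool goes at most 41.7 mm and 7.16 degrees, less where a joint would pass 70% of its speed; a pose out of reach is approached as far as the arm can. A call with a gripper value outside its range is refused whole. The fingers move at their own pace and stop on an object; "newtons" is the grip in N (left out, the last holds). Time passes only in rows, so rows that do not move let the fingers close. It gives the time, the measured TCP pose, the force and the opening at its end, in the units of the state.
- manip.get_obs(): the state, without advancing time (a new reading comes with each control period).
- manip.camera(name): name is "scene" or "top"; returns the picture (384x512x3 uint8, blue, green, red); there is no depth.
- manip.camera_info(name): a dict with "fx", "fy", "cx", "cy" (pixels), "rvec" (rotation vector, rad) and "tvec" (3), from world to camera coordinates, as OpenCV has them. Camera axes: x right, y down, z forward; pixel columns grow to the right and rows downward; lengths in m; the calibration is good to about 2 mm. A picture is of the moment at which its call begins. camera_info takes no time and is no camera call.
- manip.hand_in(): hands the job in, once; it reports no verdict.
Trained networks look in the newest picture that a camera, given by its name, has taken for a name from the list of things; names that differ only in an ending like _2 or _b are one class to them, and where a whole thing is asked for, a point or a joint stands for the part that bears it (a point fixed in the world has none). Each returns a list of dicts, best first, with "score" (0 to 1); they miss things now and then, are a little off and sometimes report something else, mostly with a low value. They report only what shows in the picture. A call takes as long as a camera call.
- manip.cut_out(target, camera): "pixels" (384x512 bool, what is visible of it).
- manip.tip_of(target, camera): "xyz" ([x, y, z] in m, in the coordinates of the camera as it stood for that picture, good to about 4 mm: a listed point, or the origin of a listed thing).
The state is a dict: "clock": time; "joint_pos": joint angles; "joint_velocities": joint speeds; "tau": joint torques, N m; "position": TCP position; "ee_rot": TCP orientation; "ft_force": force on the tool from outside, world axes, zero at the start; "torque": the same for the moment, N m; "grip_width": opening from 0.0 (shut) to 1.0 (fully open).
Only numpy, scipy, OpenCV 4.12 (cv2) and the standard library are available. Lean on these libraries where they do the work, as an engineer would, in place of code of your own. Each camera call takes 0.05 s, during which the arm holds its last target.

## Working session

There is one attempt and no reset: what is moved stays moved. The work goes in short steps, Python scripts to look and compute and a tool call to move; the robot and the scene stay as the last step left them, time stands still between calls to the robot, and variables do not carry over. Pictures are saved under pics/ and viewed, and the job is handed in when it is done.

Besides the shell and the picture viewer there is one more tool, called after "Emit:" by a JSON object that holds its "fn" and its "kwargs", one argument or row to a line. arm_command: Moves the arm, as the interface text tells. Its arguments: {"type":"object","properties":{"slide":{"type":"array","items":{"type":"array","items":{"type":"number"}}},"turn":{"type":"array","items":{"type":"number"}},"grip":{"type":"array","items":{"type":"number"}},"newtons":{"type":"number"}},"required":["slide","turn","grip"]}

```bash
mkdir -p pics; ls; cat > h.py <<'E'
import numpy as np, cv2
from workcell import manip
from scipy.spatial.transform import Rotation as R
def w(p,c):
    i=manip.camera_info(c); M=R.from_rotvec(np.ravel(i["rvec"])).as_matrix()
    return M.T@(np.array(p)-np.ravel(i["tvec"]))
def ray(u,v,c,z):
    i=manip.camera_info(c); M=R.from_rotvec(np.ravel(i["rvec"])).as_matrix(); t=np.ravel(i["tvec"])
    o=-M.T@t; d=M.T@np.array([(u-i["cx"])/i["fx"],(v-i["cy"])/i["fy"],1]); return o+d*(z-o[2])/d[2]
def proj(P,c):
    i=manip.camera_info(c)
    K=np.array([[i["fx"],0,i["cx"]],[0,i["fy"],i["cy"]],[0,0,1.]])
    return cv2.projectPoints(np.array(P,float).reshape(-1,1,3),np.ravel(i["rvec"]).astype(float),np.ravel(i["tvec"]).astype(float),K,None)[0].reshape(-1,2)
E
python3 - <<'E'
from h import *
for c in ("scene","top"):
    cv2.imwrite(f"pics/{c}0.png",manip.camera(c))
    for n in ("filter_top","knob_grip","plunger","bench","beam"):
        print(c,n,[(round(d["score"],2),w(d["xyz"],c).round(4)) for d in manip.tip_of(n,c)][:2])
print(manip.get_obs())
E
```

```text
pics
scene filter_top [(0.49, array([ 0.5725, -0.0633,  0.1086]))]
scene knob_grip [(0.72, array([0.6054, 0.064 , 0.0836]))]
scene plunger []
scene bench [(0.61, array([ 0.5654, -0.101 ,  0.0037]))]
scene beam [(0.78, array([ 0.5678, -0.1013,  0.0703]))]
top filter_top [(0.7, array([ 0.5796, -0.0614,  0.1032]))]
top knob_grip [(0.97, array([0.5986, 0.0637, 0.0845]))]
top plunger []
top bench []
top beam [(0.8, array([ 0.5671, -0.1064,  0.0683]))]
{'clock': 0.6, 'joint_pos': array([ 1.28540571,  0.33218743, -0.06468943,  1.46013039,  0.02161387,
        1.34989506, -0.08848724]), 'joint_velocities': array([ 0.00065636,  0.00110355, -0.00042449,  0.00036787,  0.00092039,
       -0.00146552,  0.00065825]), 'tau': array([-4.91717037e-04, -6.24958420e+01,  4.90903691e-02, -3.91700435e+01,
        1.65346783e-02,  2.00784321e-03, -8.30522117e-05]), 'position': array([ 0.16236914, -0.60355086,  0.23133083]), 'ee_rot': array([9.91379413e-01, 1.31022357e-01, 5.16230985e-06, 3.70833754e-05]), 'ft_force': array([-0.05032914, -0.56746815, -0.25139878]), 'torque': array([0.02724165, 0.01969747, 0.00675146]), 'grip_width': 0.9986683397504311}
```

View pics/scene0.png

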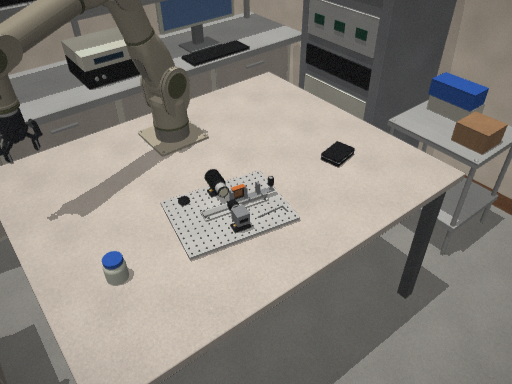

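View pics/top0.png

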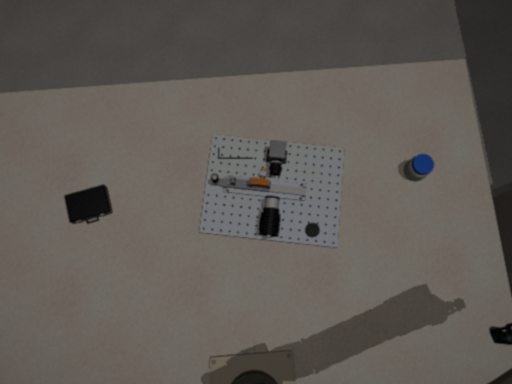

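```bash
python3 - <<'E'
from h import *
im=cv2.imread("pics/top0.png")
hsv=cv2.cvtColor(im,cv2.COLOR_BGR2HSV)
for c in ("knob_grip",):
    pass
m=manip.cut_out("filter_top","top")
k=manip.cut_out("knob_grip","top")
for n,d,z in (("f",m,0.102),("k",k,0.098)):
    for x in d[:1]:
        p=x["pixels"]; v,u=np.nonzero(p); r=cv2.minAreaRect(np.c_[u,v].astype(np.float32)); print(n,x["score"],len(u),u.mean(),v.mean(),r,ray(*r[0],"top",z), u.min(),u.max(),v.min(),v.max())
mo=cv2.inRange(hsv,(3,150,120),(22,255,255)); 
n,l,s,ce=cv2.connectedComponentsWithStats(mo)
for i in range(1,n):
    if s[i][4]>30:
        v,u=np.nonzero(l==i); r=cv2.minAreaRect(np.c_[u,v].astype(np.float32)); print(s[i],r,[ray(a,b,"top",.102)[:2].round(4) for a,b in cv2.boxPoints(r)],ray(*r[0],"top",.102))
E
```

```text
f 0.44 642 241.9735202492212 182.4626168224299 ((240.42454528808594, 182.34884643554688), (59.56513977050781, 12.307029724121094), 5.079607963562012) [ 0.57517209 -0.00996572  0.102     ] 211 270 174 190
k 0.82 644 242.08540372670808 182.48291925465838 ((240.83734130859375, 182.32997131347656), (58.74614334106445, 12.196354866027832), 5.079607963562012) [ 0.57605461 -0.01105501  0.098     ] 212 270 174 190
```

Both views show the bench in front of the robot, with the knob at its left end near top px (214,178) and the orange flange near (259,183). I'll refine this on an enlarged crop.

```bash
python3 - <<'E'
from h import *
im=cv2.imread("pics/top0.png")[125:255,190:355]
cv2.imwrite("pics/topz.png",cv2.resize(im,(790,622),interpolation=cv2.INTER_CUBIC)[:600])
im=cv2.imread("pics/scene0.png")[160:255,155:300]
cv2.imwrite("pics/scz.png",cv2.resize(im,None,fx=5.4,fy=5.4,interpolation=cv2.INTER_CUBIC))
for x in manip.cut_out("bench","top")[:2]:
    v,u=np.nonzero(x["pixels"]); r=cv2.minAreaRect(np.c_[u,v].astype(np.float32)); print(x["score"],r)
    b=cv2.boxPoints(r); W=np.array([ray(a,c,"top",.02) for a,c in b]); print(b,W, W.mean(0))
manip.camera("top")
for n in ("hex_key","lens_cap_center","filter_case","wipe_jar"):
    print(n,[(round(d["score"],2),w(d["xyz"],"top").round(4)) for d in manip.tip_of(n,"top")][:1])
for k in manip.tip_of("filter_top","top"),manip.tip_of("knob_grip","top"):print([(d["score"],w(d["xyz"],"top")) for d in k])
print(manip.get_obs()["clock"])
E
```

```text
0.6 ((272.70587158203125, 190.29437255859375), (138.7776336669922, 101.26468658447266), 5.559947490692139)
[[198.7379  233.96562]
 [208.54912 133.17735]
 [346.67383 146.62312]
 [336.8626  247.41139]] [[ 0.45142139  0.12163679  0.02      ]
 [ 0.75356161  0.0764224   0.02      ]
 [ 0.67882676 -0.33464292  0.02      ]
 [ 0.38213961 -0.27011949  0.02      ]] [ 0.56648734 -0.10167581  0.02      ]
hex_key [(0.57, array([0.666 , 0.0017, 0.018 ]))]
lens_cap_center [(0.74, array([ 0.4428, -0.2064,  0.0259]))]
filter_case [(0.77, array([ 5.654e-01,  4.428e-01, -5.000e-04]))]
wipe_jar [(0.67, array([ 0.5969, -0.5297, -0.0009]))]
[(0.54, array([ 0.57723113, -0.06157872,  0.10599672]))]
[(0.72, array([0.59637871, 0.06440295, 0.08467231]))]
1.1
```

View pics/topz.png

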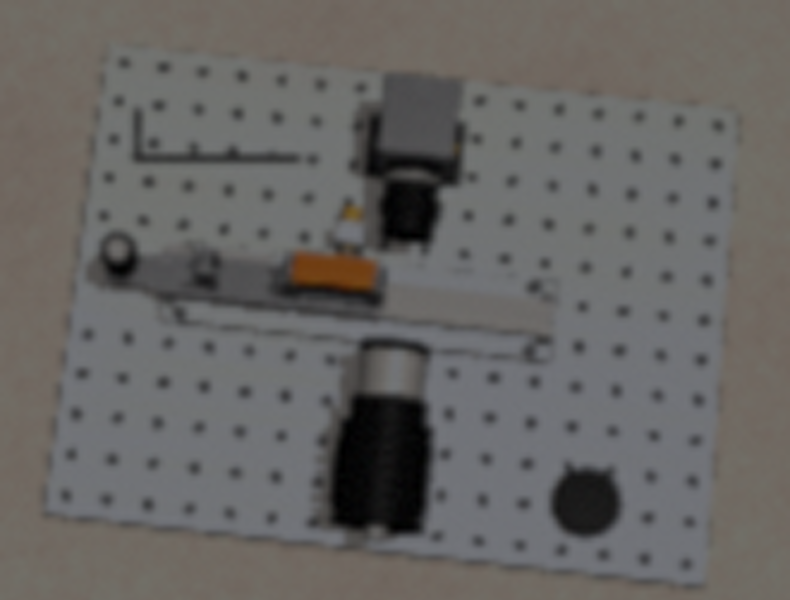

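View pics/scz.png

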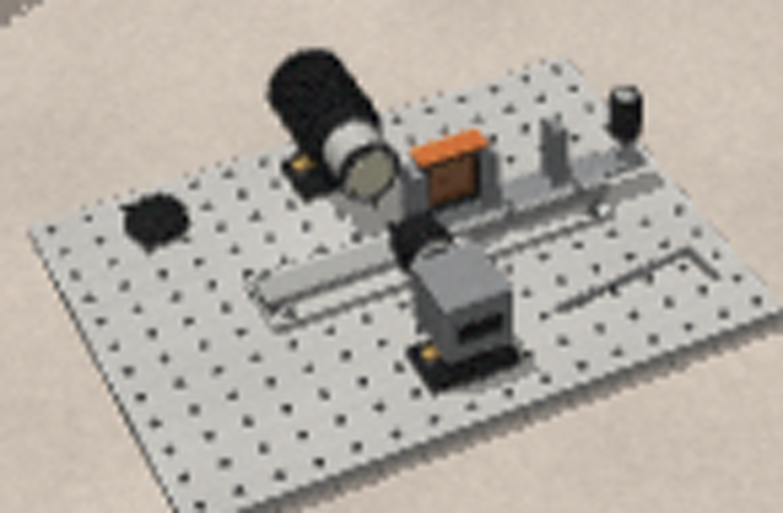

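The enlarged views give the bench top's corners at (108,42), (737,110), (703,585) and (45,515), the knob top at about (118,246) and the flange centre at about (335,271). I'll fit the bench pose to these.

```bash
python3 - <<'E'
from h import *
from scipy.optimize import least_squares
T=lambda a:(np.array(a)+.5)/[4.788,4.785]-.5+[190,125]
S=lambda a:(np.array(a)+.5)/5.4-.5+[155,160]
ct=T([(108,42),(737,110),(703,585),(45,515)])
cs=S([(33,232),(570,62)])
cor=np.array([(.15,.2,.02),(.15,-.2,.02),(-.15,-.2,.02),(-.15,.2,.02)])
kt=T([(118,246)]);ks=S([(626,93)]);ft=T([(293,253),(380,259),(378,290),(290,285)]);fs=S([(449,148)])
def world(p,b):
    c,s=np.cos(p[2]),np.sin(p[2]); b=np.atleast_2d(b)
    return np.c_[p[0]+c*b[:,0]-s*b[:,1],p[1]+s*b[:,0]+c*b[:,1],b[:,2]]
def f(p):
    s=p[3];h=p[4]
    k=[0,.177-s,.098]
    # flange visible corners: left=+y, up=+x
    fl=np.array([(.009,.024,0),(.009,-.024,0),(-.009,-.024,0),(-.009,.024,0)])+[0,.05-s,h]
    r=[proj(world(p,cor),"top")-ct, proj(world(p,cor[2:]),"scene")[[0,1]]*1-cs if 0 else proj(world(p,cor[[2,3]]),"scene")-cs,
       proj(world(p,k),"top")-kt,proj(world(p,k),"scene")-ks,proj(world(p,fl),"top")-ft,proj(world(p,[0,.05-s,h]),"scene")-fs]
    return np.concatenate([x.ravel() for x in r])
o=least_squares(f,[.566,-.101,-.15,.01,.102],loss="soft_l1",bounds=([.4,-.3,-.5,0,.1],[.7,.1,.3,.022,.106]))
p=o.x; print(p,f(p).reshape(-1,2).round(2).tolist())
print("flange",world(p,[0,.05-p[3],p[4]]),"knob",world(p,[0,.177-p[3],.083]))
np.save("p.npy",p)
for c in ("scene","top"):
    for n,z in ((cor,0),):
        print(c,proj(world(p,cor),c).round(1).tolist())
E
```

```text
[ 0.56781879 -0.10147185 -0.18799217  0.01097712  0.1       ] [[-0.47, -0.12], [0.32, -0.43], [0.32, 0.22], [-0.87, -0.45], [-0.84, -1.8], [-0.81, -1.71], [-0.02, 0.35], [-0.12, -0.0], [0.53, -0.46], [-0.48, 0.12], [-0.73, -0.07], [0.43, -0.87], [-0.22, 0.02]]
flange [[ 0.57511165 -0.06313651  0.1       ]] knob [[0.59884628 0.06162594 0.083     ]]
scene [[300.1, 216.0], [189.3, 256.8], [159.9, 200.8], [259.3, 169.4]]
top [[211.7, 133.3], [343.8, 147.2], [336.8, 247.1], [198.1, 231.8]]
```

Fit is good to about 2 mm: yaw −0.188, slide about 0.011, flange at (0.576,−0.063), knob at (0.598,0.062). Next I turn so the jaws open along bench x, and shut the gripper for the push.

Emit:
{"fn": "arm_command", "kwargs": {
  "slide": [
    [0,0,0],
    [0,0,0],
    [0,0,0],
    [0,0,0],
    [0,0,0],
    [0,0,0],
    [0,0,0],
    [0,0,0],
    [0,0,0],
    [0,0,0]
  ],
  "turn": [-7.1,-7.1,-7.1,-7.1,-7.1,-7.1,-7.1,-7.1,-7.1,0],
  "grip": [1,1,1,1,1,1,1,1,1,1],
  "newtons": 40
}}

```text
clock: 1.93
position: [0.1623, -0.6036, 0.2313]
ee_rot: [0.77, 0.638, 0.0, 0.0]
ft_force: [-0.3, 0.0, -0.2]
grip_width: -0.002
```

```bash
cat >> h.py <<'E'
def delta(t):
    o=manip.get_obs(); M=R.from_quat(o["ee_rot"]).as_matrix()
    print("t",o["clock"],"tcp",o["position"].round(4),"F",o["ft_force"].round(1),"grip",round(float(o["grip_width"]),3))
    print("axes x",M[:,0].round(3),"y",M[:,1].round(3),"z",M[:,2].round(4))
    print("delta tool mm",(1000*M.T@(np.array(t)-o["position"])).round(1))
E
python3 -c "
from h import *
delta([.576,-.063,.135])"
```

```text
t 1.9333 tcp [ 0.1623 -0.6036  0.2313] F [-0.3  0.  -0.2] grip -0.002
axes x [ 0.186  0.983 -0.   ] y [ 0.983 -0.186  0.   ] z [ 1.e-04 -0.e+00 -1.e+00]
delta tool mm [608.  306.1  96.3]
```

Emit:
{"fn": "arm_command", "kwargs": {
  "slide": [
    [34,17,0],
    [34,17,0],
    [34,17,0],
    [34,17,0],
    [34,17,0],
    [34,17,0],
    [34,17,0],
    [34,17,0],
    [34,17,0],
    [34,17,0]
  ],
  "turn": [0,0,0,0,0,0,0,0,0,0],
  "grip": [1,1,1,1,1,1,1,1,1,1]
}}

```text
clock: 2.77
position: [0.3952, -0.3008, 0.2316]
ee_rot: [0.773, 0.634, -0.0, 0.0]
ft_force: [0.7, -0.8, -0.5]
grip_width: 0.001
```

Emit:
{"fn": "arm_command", "kwargs": {
  "slide": [
    [34,17,0],
    [34,17,0],
    [34,17,0],
    [34,17,0],
    [34,17,0],
    [34,17,0],
    [34,17,0],
    [30,17,0],
    [0,0,0],
    [0,0,0]
  ],
  "turn": [0,0,0,0,0,0,0,0,0,0],
  "grip": [1,1,1,1,1,1,1,1,1,1]
}}

```text
clock: 3.6
position: [0.5798, -0.063, 0.231]
ee_rot: [0.772, 0.636, 0.0, -0.001]
ft_force: [0.1, -0.3, -0.1]
grip_width: 0.001
```

```bash
python3 -c "
from h import *
delta([.576,-.063,.112])"
```

```text
t 3.6 tcp [ 0.5798 -0.063   0.231 ] F [ 0.1 -0.3 -0.1] grip 0.001
axes x [0.192 0.981 0.001] y [ 0.981 -0.192 -0.001] z [-3.0e-04  1.3e-03 -1.0e+00]
delta tool mm [ -0.8  -3.7 119. ]
```

Emit:
{"fn": "arm_command", "kwargs": {
  "slide": [
    [-0.8,-3.7,20],
    [0,0,20],
    [0,0,20],
    [0,0,20],
    [0,0,15],
    [0,0,10],
    [0,0,8],
    [0,0,4],
    [0,0,0],
    [0,0,0]
  ],
  "turn": [0,0,0,0,0,0,0,0,0,0],
  "grip": [1,1,1,1,1,1,1,1,1,1]
}}

```text
clock: 4.43
position: [0.5757, -0.0657, 0.115]
ee_rot: [0.772, 0.636, 0.0, 0.0]
ft_force: [-0.3, -0.2, 0.1]
grip_width: -0.0
```

```bash
python3 - <<'E'
from h import *
delta([.576,-.063,.098])
im=manip.camera("scene")[140:255,155:310]
cv2.imwrite("pics/s2.png",cv2.resize(im,None,fx=5,fy=5,interpolation=cv2.INTER_CUBIC))
E
```

```text
t 4.4333 tcp [ 0.5757 -0.0657  0.115 ] F [-0.3 -0.2  0.1] grip -0.0
axes x [ 0.192  0.981 -0.   ] y [ 0.981 -0.192  0.001] z [ 8.e-04 -3.e-04 -1.e+00]
delta tool mm [ 2.7 -0.3 17. ]
```

View pics/s2.png

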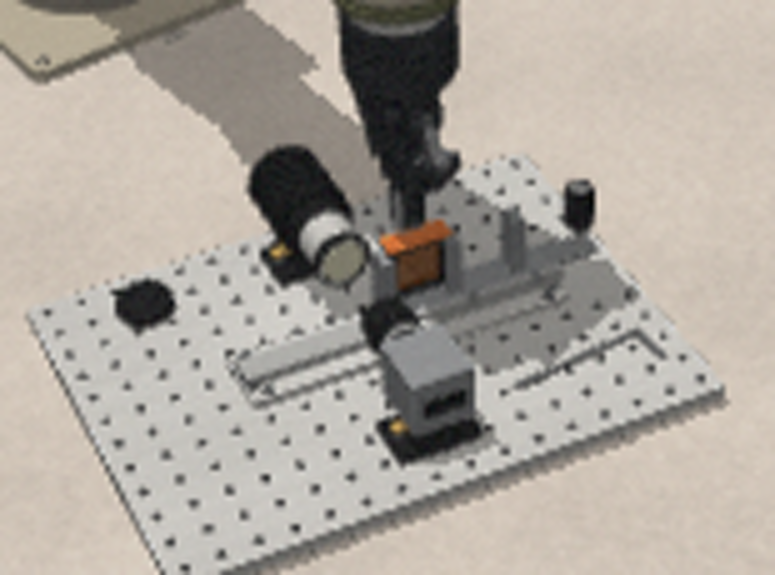

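The closed fingers stand just above the orange flange at about (415,230). Next I press down in small steps, watching the force.

Emit:
{"fn": "arm_command", "kwargs": {
  "slide": [
    [2.7,-0.3,3],
    [0,0,3],
    [0,0,2],
    [0,0,1],
    [0,0,1],
    [0,0,1],
    [0,0,1],
    [0,0,0]
  ],
  "turn": [0,0,0,0,0,0,0,0],
  "grip": [1,1,1,1,1,1,1,1]
}}

```text
clock: 5.15
position: [0.5756, -0.0628, 0.1027]
ee_rot: [0.772, 0.636, -0.0, 0.0]
ft_force: [-1.6, 0.8, 4.8]
grip_width: -0.0
```

Emit:
{"fn": "arm_command", "kwargs": {
  "slide": [
    [0,0,1],
    [0,0,1],
    [0,0,1],
    [0,0,0],
    [0,0,0]
  ],
  "turn": [0,0,0,0,0],
  "grip": [1,1,1,1,1]
}}

```text
clock: 5.57
position: [0.5757, -0.0628, 0.0997]
ee_rot: [0.772, 0.636, -0.0, 0.0]
ft_force: [-2.2, -0.3, 5.5]
grip_width: 0.004
```

Emit:
{"fn": "arm_command", "kwargs": {
  "slide": [
    [0,0,0.5],
    [0,0,0.5],
    [0,0,0.5],
    [0,0,0],
    [0,0,0]
  ],
  "turn": [0,0,0,0,0],
  "grip": [1,1,1,1,1]
}}

```text
clock: 5.98
position: [0.5757, -0.0628, 0.0982]
ee_rot: [0.772, 0.636, -0.0, 0.0]
ft_force: [-3.0, 0.2, 6.3]
grip_width: 0.004
```

Emit:
{"fn": "arm_command", "kwargs": {
  "slide": [
    [0,0,0.5],
    [0,0,0.5],
    [0,0,0],
    [0,0,0]
  ],
  "turn": [0,0,0,0],
  "grip": [1,1,1,1]
}}

```text
clock: 6.32
position: [0.5758, -0.0628, 0.098]
ee_rot: [0.772, 0.636, -0.0, 0.0]
ft_force: [-6.1, -0.1, 13.8]
grip_width: -0.001
```

The force rose sharply at 98.0 mm, so the frame is bottoming. One more small press to confirm.

Emit:
{"fn": "arm_command", "kwargs": {
  "slide": [
    [0,0,0.5],
    [0,0,0],
    [0,0,0],
    [0,0,0]
  ],
  "turn": [0,0,0,0],
  "grip": [1,1,1,1]
}}

```text
clock: 6.65
position: [0.5759, -0.0628, 0.098]
ee_rot: [0.772, 0.636, 0.0, 0.001]
ft_force: [-6.7, -0.8, 17.3]
grip_width: -0.003
```

Home: stiff stop at 98.0 mm, 17 N. Next I lift, open and head for the knob.

Emit:
{"fn": "arm_command", "kwargs": {
  "slide": [
    [0,0,-5],
    [0,0,-20],
    [0,0,-30],
    [30,0,-25],
    [34,0,0],
    [34,0,0],
    [29,0,0],
    [0,0,0],
    [0,0,0],
    [0,0,0]
  ],
  "turn": [0,0,0,0,0,0,0,0,0,0],
  "grip": [1,1,1,0,0,0,0,0,0,0]
}}

```text
clock: 7.48
position: [0.5999, 0.0611, 0.176]
ee_rot: [0.772, 0.636, -0.0, 0.0]
ft_force: [0.1, 0.2, 0.2]
grip_width: 0.972
```

```bash
python3 - <<'E'
from h import *
for c in ("scene","top"):
    im=manip.camera(c)
    for n in ("filter_top","knob_grip"):
        print(c,n,[(round(d["score"],2),w(d["xyz"],c).round(4)) for d in manip.tip_of(n,c)][:2])
    im=im[140:255,155:310] if c=="scene" else im[125:235,190:340]
    cv2.imwrite(f"pics/{c}3.png",cv2.resize(im,None,fx=5,fy=5,interpolation=cv2.INTER_CUBIC))
delta([.5985,.063,.064])
E
```

```text
scene filter_top [(0.75, array([ 0.4408, -0.2079,  0.0265])), (0.43, array([ 0.5738, -0.0614,  0.0959]))]
scene knob_grip [(0.92, array([0.602 , 0.0626, 0.0852])), (0.65, array([ 0.5743, -0.0603,  0.0951]))]
top filter_top [(0.49, array([ 0.5671,  0.4389, -0.0027])), (0.42, array([ 0.578 , -0.0601,  0.0964]))]
top knob_grip []
t 7.7833 tcp [0.6    0.0609 0.1763] F [0.1 0.2 0.3] grip 1.005
axes x [ 0.193  0.981 -0.   ] y [ 0.981 -0.193  0.   ] z [ 1.e-04 -4.e-04 -1.e+00]
delta tool mm [  1.9  -1.9 112.3]
```

View pics/scene3.png

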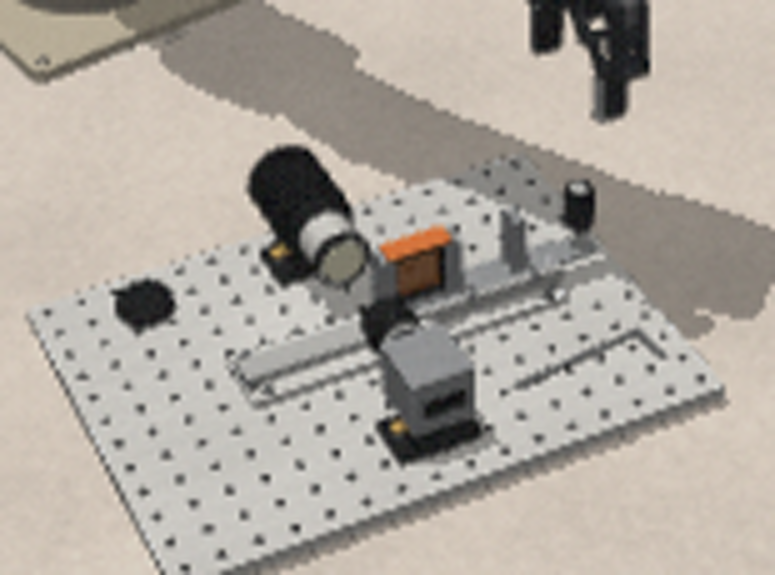

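View pics/top3.png

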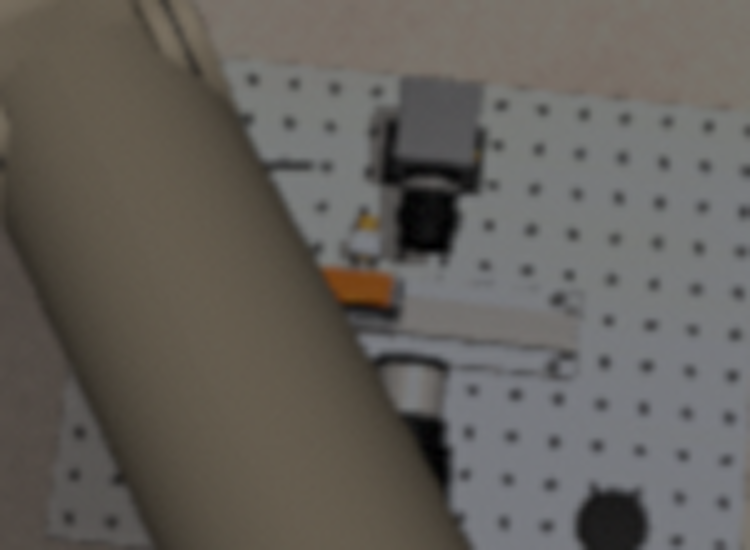

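The scene view shows the flange resting flush on the uprights at (418,240). The knob is free at (578,205). I go down over it and close gently.

Emit:
{"fn": "arm_command", "kwargs": {
  "slide": [
    [2,-1.9,15],
    [0,0,20],
    [0,0,20],
    [0,0,20],
    [0,0,20],
    [0,0,12],
    [0,0,5],
    [0,0,0],
    [0,0,0]
  ],
  "turn": [0,0,0,0,0,0,0,0,0],
  "grip": [0,0,0,0,0,0,0,0,0]
}}

```text
clock: 8.53
position: [0.5989, 0.0642, 0.0651]
ee_rot: [0.772, 0.636, 0.0, 0.0]
ft_force: [1.0, -0.2, 0.6]
grip_width: 0.999
```

```bash
python3 - <<'E'
from h import *
im=manip.camera("scene")
print([(round(d["score"],2),w(d["xyz"],"scene").round(4)) for d in manip.tip_of("knob_grip","scene")][:2])
cv2.imwrite("pics/s4.png",cv2.resize(im[120:235,175:330],None,fx=5,fy=5,interpolation=cv2.INTER_CUBIC))
delta([.5985,.063,.064])
E
```

```text
[(0.89, array([0.6061, 0.0647, 0.081 ]))]
t 8.6333 tcp [0.5993 0.0643 0.0656] F [ 0.4  1.1 -0.1] grip 1.0
axes x [0.192 0.981 0.   ] y [ 0.981 -0.192  0.002] z [ 1.9e-03  1.0e-04 -1.0e+00]
delta tool mm [-1.4 -0.5  1.6]
```

View pics/s4.png

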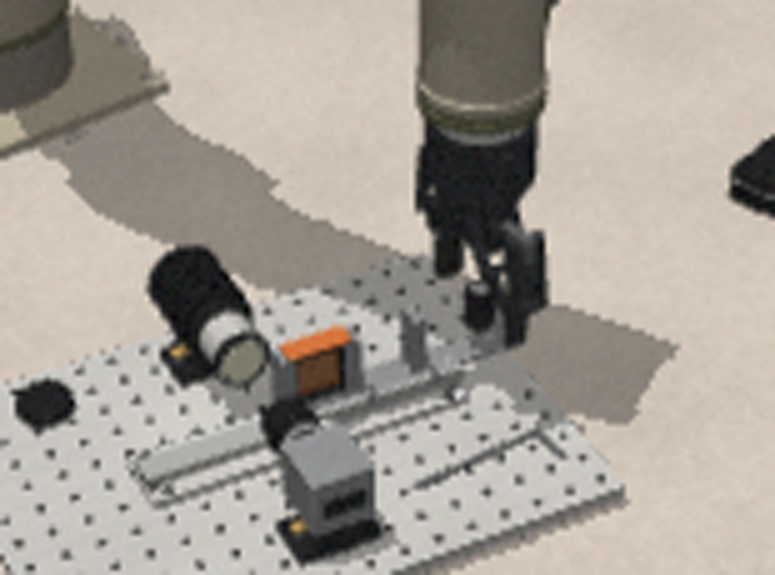

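The knob at (480,303) stands between the two open fingers. I close on it.

Emit:
{"fn": "arm_command", "kwargs": {
  "slide": [
    [-0.5,0,0],
    [0,0,0],
    [0,0,0],
    [0,0,0],
    [0,0,0],
    [0,0,0],
    [0,0,0],
    [0,0,0],
    [0,0,0],
    [0,0,0]
  ],
  "turn": [0,0,0,0,0,0,0,0,0,0],
  "grip": [0.3,0.5,0.65,0.72,0.8,1,1,1,1,1],
  "newtons": 40
}}

```text
clock: 9.47
position: [0.5996, 0.0634, 0.0647]
ee_rot: [0.772, 0.636, 0.001, 0.001]
ft_force: [5.7, -0.3, -1.4]
grip_width: 0.224
```

```bash
python3 - <<'E'
from h import *
delta([.5985,.063,.064]); print(manip.get_obs()["torque"])
E
```

```text
t 9.4667 tcp [0.5996 0.0634 0.0647] F [ 5.7 -0.3 -1.4] grip 0.224
axes x [0.192 0.981 0.001] y [ 0.981 -0.192  0.002] z [ 2.4e-03  1.0e-04 -1.0e+00]
delta tool mm [-0.6 -1.   0.7]
[-0.11296304 -0.96183058 -0.05974958]
```

Gripped (19 mm opening). I relieve the 1 mm side load and push along tool −x, coarse at first.

Emit:
{"fn": "arm_command", "kwargs": {
  "slide": [
    [0,0.7,0],
    [-2,0,0],
    [-4,0,0],
    [-4,0,0],
    [-4,0,0],
    [-4,0,0],
    [-4,0,0],
    [-4,0,0],
    [0,0,0],
    [0,0,0]
  ],
  "turn": [0,0,0,0,0,0,0,0,0,0],
  "grip": [1,1,1,1,1,1,1,1,1,1]
}}

```text
clock: 10.3
position: [0.5946, 0.0374, 0.0646]
ee_rot: [0.772, 0.636, 0.0, 0.001]
ft_force: [4.1, -2.8, 3.3]
grip_width: 0.218
```

```bash
cat >> h.py <<'E'
def st():
    o=manip.get_obs(); M=R.from_quat(o["ee_rot"]).as_matrix(); p=np.load("p.npy")
    F=M.T@o["ft_force"]; d=o["position"][:2]-p[:2]; a=np.array([-np.sin(p[2]),np.cos(p[2])])
    print("t",o["clock"],"Ftool",F.round(2),"yb",round(float(d@a),4),"s_est",round(.177-float(d@a),4),"xb",round(float(d@[a[1],-a[0]]),4),"g",round(float(o["grip_width"]),3))
E
python3 - <<'E'
from h import *
st()
im=manip.camera("scene")
for n in ("knob_grip","filter_top"): print([(round(d["score"],2),w(d["xyz"],"scene").round(4)) for d in manip.tip_of(n,"scene")][:2])
cv2.imwrite("pics/s5.png",cv2.resize(im[120:235,175:330],None,fx=5,fy=5,interpolation=cv2.INTER_CUBIC))
E
```

```text
t 10.3 Ftool [-2.01  4.54 -3.26] yb 0.1414 s_est 0.0356 xb 0.0003 g 0.218
[(0.7, array([0.5947, 0.0367, 0.0827]))]
[(0.57, array([ 0.5693, -0.0884,  0.0984]))]
```

View pics/s5.png

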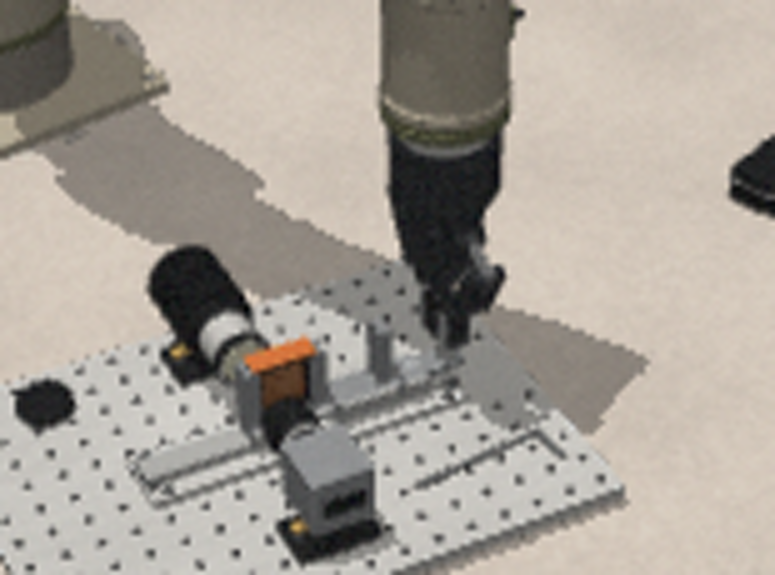

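The slide moved with the grip to about 0.036; drag is small. From here finer steps.

Emit:
{"fn": "arm_command", "kwargs": {
  "slide": [
    [-1,0,0],
    [-1,0,0],
    [-1,0,0],
    [-1,0,0],
    [0,0,0]
  ],
  "turn": [0,0,0,0,0],
  "grip": [1,1,1,1,1]
}}

```text
clock: 10.87
position: [0.594, 0.0347, 0.0646]
ee_rot: [0.772, 0.636, 0.001, 0.0]
ft_force: [5.6, -0.4, 1.0]
grip_width: 0.223
```

```bash
python3 -c "
from h import *
st()"
```

```text
t 10.8667 Ftool [ 0.64  5.59 -0.98] yb 0.1387 s_est 0.0383 xb 0.0003 g 0.223
```

Emit:
{"fn": "arm_command", "kwargs": {
  "slide": [
    [-1,0,0],
    [-1,0,0],
    [0,0,0]
  ],
  "turn": [0,0,0],
  "grip": [1,1,1]
}}

```text
clock: 11.12
position: [0.5937, 0.0328, 0.0647]
ee_rot: [0.772, 0.636, 0.001, 0.0]
ft_force: [6.5, 0.1, 1.2]
grip_width: 0.217
```

```bash
python3 -c "
from h import *
st()"
```

```text
t 11.1167 Ftool [ 1.36  6.33 -1.21] yb 0.1367 s_est 0.0403 xb 0.0003 g 0.217
```

Emit:
{"fn": "arm_command", "kwargs": {
  "slide": [
    [-1,0,0],
    [-1,0,0],
    [0,0,0]
  ],
  "turn": [0,0,0],
  "grip": [1,1,1]
}}

```text
clock: 11.37
position: [0.5933, 0.0308, 0.0647]
ee_rot: [0.772, 0.636, 0.001, 0.0]
ft_force: [7.3, 1.3, 0.7]
grip_width: 0.224
```

```bash
python3 -c "
from h import *
st()"
```

```text
t 11.3667 Ftool [ 2.68  6.95 -0.7 ] yb 0.1348 s_est 0.0422 xb 0.0003 g 0.224
```

Emit:
{"fn": "arm_command", "kwargs": {
  "slide": [
    [-1,0.5,0],
    [0,0,0],
    [0,0,0]
  ],
  "turn": [0,0,0],
  "grip": [1,1,1]
}}

```text
clock: 11.62
position: [0.5931, 0.0298, 0.0646]
ee_rot: [0.772, 0.636, 0.0, 0.0]
ft_force: [3.5, 1.6, 4.1]
grip_width: 0.223
```

```bash
python3 -c "
from h import *
st()"
```

```text
t 11.6167 Ftool [ 2.21  3.12 -4.11] yb 0.1337 s_est 0.0433 xb 0.0003 g 0.223
```

Emit:
{"fn": "arm_command", "kwargs": {
  "slide": [
    [-1,0,0],
    [0,0,0],
    [0,0,0]
  ],
  "turn": [0,0,0],
  "grip": [1,1,1]
}}

```text
clock: 11.87
position: [0.5928, 0.0281, 0.0646]
ee_rot: [0.772, 0.636, 0.0, 0.0]
ft_force: [3.4, 0.2, 4.4]
grip_width: 0.221
```

```bash
python3 -c "
from h import *
st()"
```

```text
t 11.8667 Ftool [ 0.89  3.26 -4.44] yb 0.1319 s_est 0.0451 xb 0.0003 g 0.221
```

Emit:
{"fn": "arm_command", "kwargs": {
  "slide": [
    [-1,0,0],
    [0,0,0],
    [0,0,0]
  ],
  "turn": [0,0,0],
  "grip": [1,1,1]
}}

```text
clock: 12.12
position: [0.5925, 0.0264, 0.0646]
ee_rot: [0.772, 0.636, -0.0, 0.0]
ft_force: [2.7, -0.6, 6.7]
grip_width: 0.215
```

```bash
python3 -c "
from h import *
st()"
```

```text
t 12.1167 Ftool [-0.11  2.74 -6.67] yb 0.1303 s_est 0.0467 xb 0.0004 g 0.215
```

Emit:
{"fn": "arm_command", "kwargs": {
  "slide": [
    [-1,0,0],
    [0,0,0],
    [0,0,0]
  ],
  "turn": [0,0,0],
  "grip": [1,1,1]
}}

```text
clock: 12.37
position: [0.5923, 0.0251, 0.0645]
ee_rot: [0.772, 0.635, -0.0, 0.0]
ft_force: [2.5, -2.2, 6.4]
grip_width: 0.222
```

```bash
python3 -c "
from h import *
st()"
```

```text
t 12.3667 Ftool [-1.66  2.86 -6.43] yb 0.1289 s_est 0.0481 xb 0.0004 g 0.222
```

The force is reversing and the slide moves more than commanded (draw-in). I continue step by step until it resists again.

Emit:
{"fn": "arm_command", "kwargs": {
  "slide": [
    [-1,0,0],
    [0,0,0],
    [0,0,0]
  ],
  "turn": [0,0,0],
  "grip": [1,1,1]
}}

```text
clock: 12.62
position: [0.5922, 0.0245, 0.0645]
ee_rot: [0.772, 0.636, -0.0, 0.0]
ft_force: [2.9, -1.7, 7.0]
grip_width: 0.224
```

```bash
python3 -c "
from h import *
st()"
```

```text
t 12.6167 Ftool [-1.13  3.2  -7.02] yb 0.1283 s_est 0.0487 xb 0.0004 g 0.224
```

Emit:
{"fn": "arm_command", "kwargs": {
  "slide": [
    [-0.5,0,0],
    [0,0,0],
    [0,0,0]
  ],
  "turn": [0,0,0],
  "grip": [1,1,1]
}}

```text
clock: 12.87
position: [0.5921, 0.0243, 0.0646]
ee_rot: [0.772, 0.636, -0.0, 0.0]
ft_force: [2.7, -0.4, 6.2]
grip_width: 0.223
```

```bash
python3 -c "
from h import *
st()"
```

```text
t 12.8667 Ftool [ 0.11  2.77 -6.17] yb 0.1281 s_est 0.0489 xb 0.0004 g 0.223
```

Emit:
{"fn": "arm_command", "kwargs": {
  "slide": [
    [-0.5,0,0],
    [0,0,0],
    [0,0,0]
  ],
  "turn": [0,0,0],
  "grip": [1,1,1]
}}

```text
clock: 13.12
position: [0.592, 0.0239, 0.0646]
ee_rot: [0.772, 0.636, 0.0, 0.0]
ft_force: [3.4, 0.2, 6.2]
grip_width: 0.22
```

```bash
python3 -c "
from h import *
st()"
```

```text
t 13.1167 Ftool [ 0.86  3.35 -6.18] yb 0.1277 s_est 0.0493 xb 0.0004 g 0.22
```

Emit:
{"fn": "arm_command", "kwargs": {
  "slide": [
    [-0.5,0,0],
    [0,0,0],
    [0,0,0]
  ],
  "turn": [0,0,0],
  "grip": [1,1,1]
}}

```text
clock: 13.37
position: [0.592, 0.0235, 0.0646]
ee_rot: [0.772, 0.636, 0.0, 0.0]
ft_force: [3.7, 0.5, 4.9]
grip_width: 0.222
```

```bash
python3 -c "
from h import *
st()"
```

```text
t 13.3667 Ftool [ 1.17  3.57 -4.94] yb 0.1273 s_est 0.0497 xb 0.0004 g 0.222
```

Emit:
{"fn": "arm_command", "kwargs": {
  "slide": [
    [-0.5,0,0],
    [0,0,0],
    [0,0,0]
  ],
  "turn": [0,0,0],
  "grip": [1,1,1]
}}

```text
clock: 13.62
position: [0.5919, 0.0233, 0.0646]
ee_rot: [0.772, 0.636, 0.0, 0.0]
ft_force: [4.5, 1.3, 4.7]
grip_width: 0.221
```

```bash
python3 -c "
from h import *
st()
im=manip.camera('scene')
for n in ('knob_grip','filter_top'): print([(round(d['score'],2),w(d['xyz'],'scene').round(4)) for d in manip.tip_of(n,'scene')][:2])
cv2.imwrite('pics/s6.png',cv2.resize(im[120:235,175:330],None,fx=5,fy=5,interpolation=cv2.INTER_CUBIC))
"
```

```text
t 13.6167 Ftool [ 2.13  4.21 -4.7 ] yb 0.127 s_est 0.05 xb 0.0004 g 0.221
[(0.72, array([0.5937, 0.0228, 0.0854]))]
[(0.5, array([ 0.5653, -0.102 ,  0.0991]))]
```

View pics/s6.png

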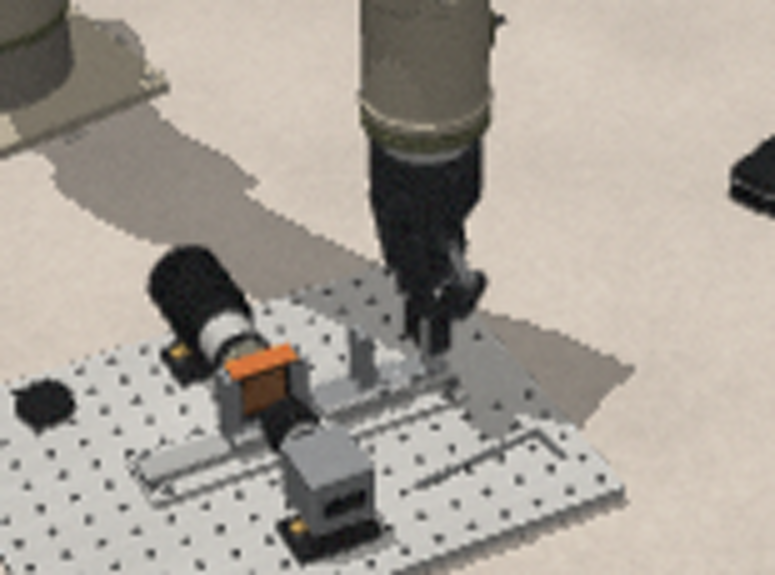

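The net puts the flange at (0.565,−0.102), right on the beam point, and the force turned back up at s≈0.050. I hold for a moment and check that it is steady.

Emit:
{"fn": "arm_command", "kwargs": {
  "slide": [
    [0,0,0],
    [0,0,0],
    [0,0,0],
    [0,0,0],
    [0,0,0],
    [0,0,0],
    [0,0,0],
    [0,0,0],
    [0,0,0],
    [0,0,0]
  ],
  "turn": [0,0,0,0,0,0,0,0,0,0],
  "grip": [1,1,1,1,1,1,1,1,1,1]
}}

```text
clock: 14.6
position: [0.5919, 0.0233, 0.0646]
ee_rot: [0.772, 0.636, 0.0, 0.0]
ft_force: [4.8, 0.8, 5.0]
grip_width: 0.219
```

```bash
python3 - <<'E'
from h import *
st()
p=np.load("p.npy")
c,s=np.cos(p[2]),np.sin(p[2])
wb=lambda b:[p[0]+c*b[0]-s*b[1],p[1]+s*b[0]+c*b[1],b[2]]
im=manip.camera("scene"); big=cv2.resize(im[165:225,200:280],None,fx=9,fy=9,interpolation=cv2.INTER_CUBIC)
# expected flange outline at s=.050, home
fl=[wb((x,y,.098)) for x,y in((.009,.024),(.009,-.024),(-.009,-.024),(-.009,.024))]
q=((proj(fl,"scene")-[200,165]+.5)*9-.5).astype(int)
cv2.polylines(big,[q],True,(0,255,0),1); cv2.imwrite("pics/s7.png",big)
E
```

```text
t 14.6 Ftool [ 1.75  4.53 -5.02] yb 0.127 s_est 0.05 xb 0.0004 g 0.219
```

View pics/s7.png

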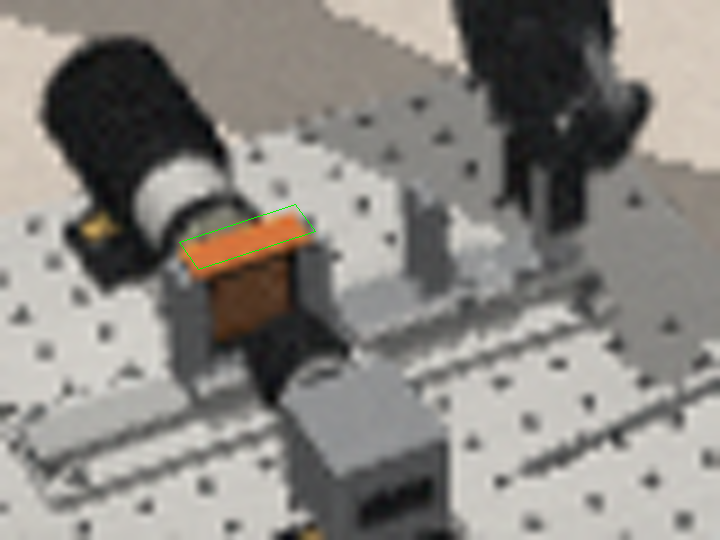

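The predicted outline for slide 0.050 lies on the flange at (180–312, 205–275), within about 1 px along the rail. The frame is home and the bystanders in view are undisturbed. Pose and force are steady, so I hand in.

```bash
python3 -c "
from h import *
print(manip.hand_in())"
```

```text
the job is handed in; nothing more can be done
None
```

I handed the job in with the filter frame home, the slide held at the first click and the knob still gripped. No verdict was reported.

- **Filter frame:** I pressed it down with the fingers closed while the slide was still out, at about 0.010 m. It met a hard stop at 98.0 mm and I pressed to 17 N there. Later pictures show the flange lying flush on the uprights.
- **Slide:** I gripped the knob at 40 N and pushed along the rail. The slide drew itself forward and the force reversed at about 0.045–0.048 m. Resistance came back by 0.050 m, where I stopped.
- **Last checks:**
  - The slide position worked out to 0.050 m and held steady for about 1 s before hand-in.
  - The detector put the flange over the beam point to within about 2–3 mm.
  - The gripper opening was about 19 mm, which fits the 20 mm knob.
- **What is less certain:**
  - The slide position comes from a bench pose fit good to about 2 mm. The force pattern supports the notch position to about 0.5 mm, but I did not push against the far edge of the notch to confirm it.
  - A steady side load of about 4–5 N remained on the wrist, across the rail and along the tool axis.
  - The lens cap and hex key looked unmoved in the scene pictures. I did not re-measure the filter case or jar, but the arm did not go near them.

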